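# Hang two hose collars on the bench hook, big one behind

## Task

Hang the two coloured hose collars on the steel hook by their big round holes: first the large blue one, then the small orange one in front of it, nearer the hook's tip. Leave both hanging straight and still, and leave the grey collar standing where it is.

Things in the scene. Friction and masses are not known exactly. Their poses are not given: they have to be found in the camera images.
- hook: Fixed hook stand: green base plate (170 x 130 x 12), post, level round steel arm 14 thick from the post's top along +x, pointing roughly to world -y. Origin: on the bench under the post's axis; z up. Arm top 210 above the bench, level from x = 10 to 155; then the tip bends up, ending at x = 179, 230 high. Nothing else rises above the arm. All in mm.
- blue_collar: Large blue plastic collar, 0.22 kg: upright loose block, 28 thick (x), 112 wide (y), 132 tall (z); round through hole 80 wide along x, centred 56 above the underside; 36 solid above the hole. Front and back alike. Origin: centre of underside, at bench level; 114 above the bench when hung. Its x lies roughly along world y at the start. All in mm.
- orange_collar: Small orange plastic collar, 0.15 kg: upright loose block, 28 thick (x), 92 wide (y), 114 tall (z); round through hole 64 wide along x, centred 46 above the underside; 36 solid above the hole. Front and back alike. Origin: centre of underside, at bench level; 132 above the bench when hung. Its x lies roughly along world y at the start. All in mm.
- grey_collar: Grey collar of exactly the blue one's shape and size, standing loose on the bench near the others; not to be used. Origin: centre of its underside.
There are look-alikes about, which are no part of the job. Of the things that look like the orange_collar, the middle-sized one is meant.

How it is judged:
On the way:
1. the blue collar hangs from the hook's arm by its hole, let go, while the orange collar is not yet on the hook (x of blue_collar in the frame of hook between 0.005 and 0.158 m and y of blue_collar in the frame of hook between -0.03 and 0.03 m and z of blue_collar in the frame of hook between 0.099 and 0.126 m and angle between blue_collar's own z axis and vertical below 0.26 rad and contact force between blue_collar and hook above 0.3 N and contact force between blue_collar and the fingers below 0.1 N and contact force between orange_collar and hook below 0.05 N), for 0.2 s.
At the end, for the whole second after the job is handed in: Both collars hang by their holes from the arm between post and tip, blue nearer the post, orange nearer the tip, released and still (under 50 mm/s), upright within 15 degrees, origins within 30 mm of the arm's line sideways and -15 to +12 mm of their hanging heights (x of blue_collar in the frame of hook between 0.005 and 0.158 m and y of blue_collar in the frame of hook between -0.03 and 0.03 m and z of blue_collar in the frame of hook between 0.099 and 0.126 m and angle between each of blue_collar, orange_collar's own z axis and vertical below 0.26 rad and contact force between each of blue_collar, orange_collar and hook above 0.3 N and contact force between each of blue_collar, orange_collar and the fingers below 0.1 N and x of orange_collar in the frame of hook between 0.005 and 0.158 m and y of orange_collar in the frame of hook between -0.03 and 0.03 m and z of orange_collar in the frame of hook between 0.117 and 0.144 m and linear speed of each of blue_collar, orange_collar below 0.05 m/s and ((x of blue_collar in the frame of hook below 0.02 m and x of orange_collar in the frame of hook above 0.02 m) or (x of blue_collar in the frame of hook below 0.045 m and x of orange_collar in the frame of hook above 0.045 m) or (x of blue_collar in the frame of hook below 0.07 m and x of orange_collar in the frame of hook above 0.07 m) or (x of blue_collar in the frame of hook below 0.095 m and x of orange_collar in the frame of hook above 0.095 m) or (x of blue_collar in the frame of hook below 0.12 m and x of orange_collar in the frame of hook above 0.12 m) or (x of blue_collar in the frame of hook below 0.145 m and x of orange_collar in the frame of hook above 0.145 m))); the robot touches nothing.
It fails at once if the grey collar is moved more than 30 mm (distance of grey_collar from where it was at the start of the episode above 0.03 m).
It also fails if it takes over 64 s, if anything falls off the work surface, if the arm or the gripper's body presses on something with over 40 N, if the wrist force passes 120 N, or if a joint passes its speed limit or range.

## Robot

A 6-joint arm with a two-finger parallel gripper is mounted at the origin on the work surface. World frame = base frame: x ahead of the robot, y to its left, z up, the work surface at z = 0. Lengths are in m, angles in rad, forces in N, time in s.
With the tool pointing down it reaches from about 0.375 to 0.825 m from the base axis. Payload 5.5 kg.
Tool frame: the origin (TCP) lies midway between the tips of the shut fingers; the grasp point (between the pads) lies 19 mm behind it; y points along the fingers, x is the direction in which the jaws open and shut, and the axes are right-handed (so a half turn about y gives the same grasp; the last joint's range is limited). The gripper opens to 85 mm and grips with 20 to 120 N. Pads are 22 mm wide; open, the fingers measure 114 mm over their backs; the gripper's body (76 mm by 85 mm) begins 54 mm behind the grasp point. The pads swing forward as they close: fully open they stand 13 mm farther back than shut.
Start: joints at [-1.192, 0.314, -0.047, 1.21, 0, 1.571], TCP at [0.222, -0.557, 0.231] pointing down, gripper open.
Joint ranges: [-2.67, 2.67], [-0.69, 1.73], [-1.03, 1.25], [-2.08, 2.16], [-1.42, 1.45], [-3.14, 3.14]. Speed limits (rad/s): [2.39, 2.39, 3.01, 3.14, 3.14, 3.14].

## Interface

Orientations are given as a unit quaternion [w, x, y, z].
In Python, from cell import arm gives the robot as it stands.
- The arm moves only by the tool play_rows, never from a script. Its argument "increments" is a list of rows, each a list of 2 entries, a list of its own where there are three numbers: the shift along the world's x, y, z as a fraction of full scale, then the turn, a rotation vector about the world's x, y, z as a fraction of full scale. In form: [[[dx, dy, dz], [ax, ay, az]], ...]. A call has 1 to 12 rows; each row shifts and turns the commanded pose from where the row before left it; what a row does not reach is not made up. Full scale, the value 1, is 2.5 cm for a shift and 0.1 rad for a turn. A row lasts 1/10 s, in which the tool goes at most 50 mm and 8.59 degrees, less where a joint would pass 70% of its speed; a pose out of reach is approached as far as the arm can. A call with a number of a shift or a turn outside -1 to 1 is refused whole. A call with a gripper value outside its range is refused whole. "jaw" is the opening, from 0 (shut) to 1 (fully open), set as the call begins (left out, the last holds). The fingers move at their own pace and stop on an object; "newtons" is the grip in N (left out, the last holds). Time passes only in rows, so rows that do not move let the fingers close. It gives the time, the measured TCP pose, the force and the opening at its end, in the units of the state.
- arm.read_state(): the state, without advancing time (a new reading comes with each control period).
- arm.capture(name): name is "scene" or "top" or "wrist"; returns (picture, depth): 400x640x3 uint8, red, green, blue; 400x640 float32, m along the optical axis (not along the pixel's ray), 0 where there is no reading.
- arm.camera_params(name): a dict with "camera_matrix" (3x3 intrinsics, pixels), "R" (3x3) and "t" (3): a world point X has camera coordinates R X + t; the wrist camera has in their place "T_tool_cam" (4x4, takes a point from camera to tool coordinates, whose origin is the TCP and whose axes are the tool frame's). Camera axes: x right, y down, z forward; pixel columns grow to the right and rows downward; lengths in m; the calibration is good to about 2 mm. A picture is of the moment at which its call begins: read the wrist's pose just before it. camera_params takes no time and is no camera call.
- arm.job_done(): hands the job in, once; it reports no verdict.
Trained networks look in the newest picture that a camera, given by its name, has taken for a name from the list of things; names that differ only in an ending like _2 or _b are one class to them, and where a whole thing is asked for, a point or a joint stands for the part that bears it (a point fixed in the world has none). Each returns a list of dicts, best first, with "score" (0 to 1); they miss things now and then, are a little off and sometimes report something else, mostly with a low value. They report only what shows in the picture. A call takes as long as a camera call. They do not tell look-alikes from the thing itself.
- arm.silhouettes(name, camera): "mask" (400x640 bool, what is visible of it) and "centre" ([row, column] in pixels, amid what is visible of it).
The state is a dict: "t": time; "joint_positions": joint angles; "dq": joint speeds; "effort": joint torques, N m; "tool_pos": TCP position; "tool_rot": TCP orientation; "ft_force": force on the tool from outside, world axes, zero at the start; "torque": the same for the moment, N m; "grip_width": finger opening in m.
Only numpy, scipy, OpenCV 4.12 (cv2) and the standard library are available. Lean on these libraries where they do the work, as an engineer would, in place of code of your own. Each camera call takes 0.05 s, during which the arm holds its last target. There are 200 camera calls.

## Working session

There is one attempt and no reset: what is moved stays moved. The work goes in short steps, Python scripts to look and compute and a tool call to move; the robot and the scene stay as the last step left them, time stands still between calls to the robot, and variables do not carry over. Pictures are saved under pics/ and viewed, and the job is handed in when it is done.

Besides the shell and the picture viewer there is one more tool, called after "Call:" as a command line: name --argument value ..., lists and objects as JSON in quotes. play_rows: Moves the arm, as the interface text tells. Its arguments: {"type":"object","properties":{"increments":{"type":"array"},"jaw":{"type":"number"},"newtons":{"type":"number"}},"required":["increments"]}

```bash
mkdir -p pics; ls; python3 - <<'E'
from cell import arm
import cv2,numpy as np
s=arm.read_state();print({k:np.round(v,3).tolist() for k,v in s.items()})
for c in ["scene","top"]:
    p,d=arm.capture(c);cv2.imwrite(f"pics/{c}0.png",p[:,:,::-1])
    np.savez(f"{c}0.npz",p=p,d=d)
    print(c,{k:np.round(v,3).tolist() for k,v in arm.camera_params(c).items()})
    for n in ["hook","blue_collar","orange_collar","grey_collar"]:
        for r in arm.silhouettes(n,c): print(n,round(r["score"],2),r["centre"],r["mask"].sum())
E
```

```text
pics
{'t': 0.0, 'joint_positions': [-1.192, 0.314, -0.048, 1.21, -0.0, 1.571], 'dq': [-0.001, -0.0, 0.0, -0.0, -0.002, 0.001], 'effort': [-0.001, -53.96, 33.974, 0.019, -0.0, -0.0], 'tool_pos': [0.222, -0.557, 0.23], 'tool_rot': [0.586, -0.585, 0.397, -0.396], 'ft_force': [0.877, 0.014, -0.909], 'torque': [-0.035, -0.048, 0.004], 'grip_width': 0.086}
scene {'camera_matrix': [[366.835, 0.0, 320.429], [0.0, 366.835, 203.754], [0.0, 0.0, 1.0]], 'R': [[0.706, 0.708, -0.012], [0.508, -0.518, -0.688], [-0.493, 0.479, -0.726]], 't': [-0.37, -0.181, 1.033]}
hook 0.56 [194.3, 419.4] 4201
blue_collar 0.82 [297.8, 318.4] 3031
orange_collar 0.96 [186.8, 229.2] 4281
orange_collar 0.84 [180.7, 306.4] 381
orange_collar 0.66 [214.9, 300.2] 1992
grey_collar 0.68 [288.2, 185.8] 2738
top {'camera_matrix': [[411.161, 0.0, 317.961], [0.0, 411.161, 197.903], [0.0, 0.0, 1.0]], 'R': [[-0.005, -0.999, 0.034], [-0.987, -0.001, -0.161], [0.161, -0.034, -0.986]], 't': [0.025, 0.494, 0.83]}
hook 0.81 [150.1, 215.4] 5236
blue_collar 0.85 [129.2, 384.7] 1419
orange_collar 0.92 [204.1, 333.3] 903
orange_collar 0.58 [276.0, 374.2] 2061
grey_collar 0.74 [210.5, 463.0] 2221
```

View pics/scene0.png

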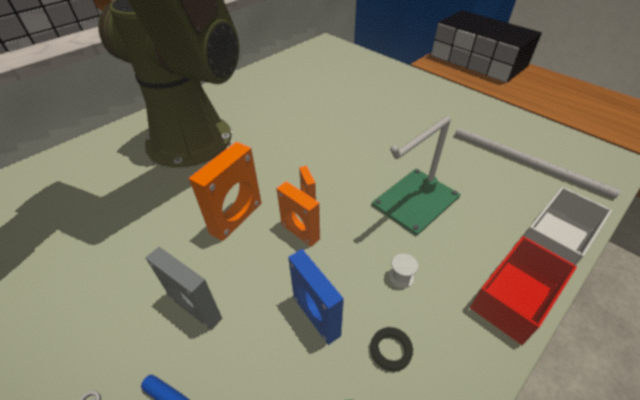

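View pics/top0.png

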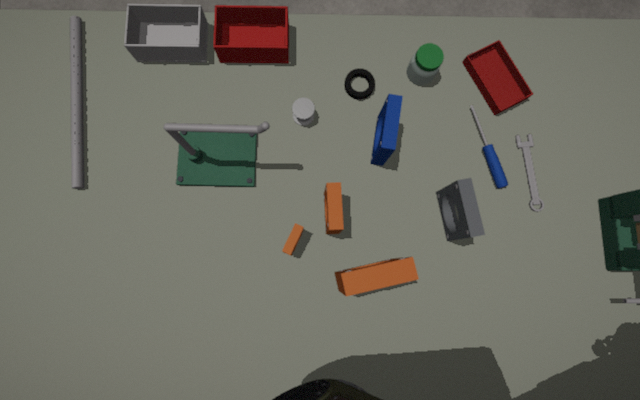

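Scene view: the big orange is at (227,190), the medium at (299,214) and the small at (308,182). Blue is at (317,297), grey at (185,287), and the hook arm runs from (397,152) to (447,122). In the top view, the candidates for the orange collar are large (376,276), medium (334,208) and small (294,240). The medium one is the one I want. Next I measure the tops from depth in both views.

```bash
cat > h.py <<'E'
from cell import arm
import cv2,numpy as np
from scipy.spatial.transform import Rotation as Ro
def cloud(cam,p,d,pose=None):
    c=arm.camera_params(cam);K=np.array(c["camera_matrix"])
    v,u=np.indices(d.shape);X=np.stack([(u-K[0,2])/K[0,0]*d,(v-K[1,2])/K[1,1]*d,d],-1)
    if pose is None: W=(X-np.array(c["t"]))@np.array(c["R"])
    else:
        T=np.array(c["T_tool_cam"]);q=pose["tool_rot"]
        R=Ro.from_quat([q[1],q[2],q[3],q[0]]).as_matrix()
        W=(X@T[:3,:3].T+T[:3,3])@R.T+np.array(pose["tool_pos"])
    W[d==0]=np.nan;return W
def rect(pts):
    (c,s,a)=cv2.minAreaRect((pts[:,:2]*1000).astype(np.float32))
    return np.round(c,1),np.round(s,1),round(a,1)
def colour(p):
    h=cv2.cvtColor(p,cv2.COLOR_RGB2HSV);H,S,V=[h[...,i].astype(int) for i in range(3)]
    return {"blue":(H>100)&(H<130)&(S>130),"orange":(H>4)&(H<18)&(S>170),"grey":(S<50)}
E
python3 - <<'E'
from h import *
C=[]
for cam in ["scene","top"]:
    z=np.load(cam+"0.npz");W=cloud(cam,z["p"],z["d"]);C.append((W,colour(z["p"])))
    fl=W[...,2][(abs(W[...,2])<.02)];print(cam,"floor",np.median(fl))
# regions in the top camera by colour components
    m=C[-1][1]
    for n in ["blue","orange"]:
        k,l,st,ce=cv2.connectedComponentsWithStats(m[n].astype(np.uint8))
        for i in range(1,k):
            if st[i,4]<150: continue
            P=W[l==i];P=P[~np.isnan(P[:,0])];zt=np.percentile(P[:,2],97);T=P[P[:,2]>zt-.008]
            print(cam,n,ce[i].round(),st[i,4],"ztop",zt.round(4),len(T),*rect(T),"all",*rect(P))
    g=(W[...,2]>.12)&(W[...,2]<.14)&m["grey"];T=W[g&(W[...,1]<-.1)&(W[...,0]>.3)];print("grey",len(T),rect(T) if len(T) else 0)
    for lo,hi in [(.195,.216),(.216,.24)]:
        g=(W[...,2]>lo)&(W[...,2]<hi)&(W[...,0]>.4)&(W[...,1]>-.1);T=W[g]
        if len(T): print("hook",lo,len(T),rect(T),T.min(0),T.max(0),np.percentile(T[:,2],95))
E
```

```text
scene floor -0.0012818089766724237
scene blue [417.  20.] 5069 ztop 0.0734 238 [ 176.5 1194.2] [185.2 387.1] 32.3 all [   1.8 1228.4] [765.6 638.4] 33.3
scene blue [317. 291.] 1909 ztop 0.132 1144 [ 633.  -120.2] [ 27.2 111.7] 80.2 all [ 633.1 -120.2] [ 27.2 111.9] 80.2
scene blue [160. 390.] 610 ztop 0.0256 583 [ 563.6 -378.3] [76.9 22.4] 17.1 all [ 563.6 -378.4] [76.9 23. ] 17.0
scene orange [571. 103.] 6114 ztop 0.0012 6100 [592.8 951.3] [629.1 292.3] 0.2 all [592.8 951.3] [629.1 292.3] 0.2
scene orange [226. 188.] 3828 ztop 0.1635 1087 [335.2 -81.9] [ 43.4 131.2] 11.5 all [236.5 -55.9] [132.4 300.7] 75.2
scene orange [300. 207.] 1908 ztop 0.1135 544 [468.4  -6. ] [92.9 30. ] 2.2 all [435.1  20.2] [ 77.7 173.7] 50.8
grey 1234 (array([ 546.7, -197.1]), array([325.9,  79.3]), 38.8)
hook 0.195 490 (array([593.1, 204.3]), array([177.2,  13.5]), 88.8) [0.58512257 0.11571302 0.19501185] [0.6007751  0.29282236 0.21543995] 0.20951623806402306
hook 0.216 59 (array([591.7, 118.2]), array([13.8, 10.2]), 56.6) [0.58462642 0.11181999 0.21604587] [0.59731975 0.12468712 0.22943564] 0.22820582454
[... 271 characters left out ...]
orange [333. 208.] 731 ztop 0.114 617 [466.8  -4.4] [89.4 27.5] 2.2 all [466.6  -4.3] [89.7 27.9] 3.0
top orange [293. 239.] 211 ztop 0.0765 181 [405.1  76.3] [15.2 58.5] 64.8 all [405.1  76.2] [15.7 58.6] 65.5
top orange [376. 276.] 1841 ztop 0.1642 1675 [335.  -78.5] [ 40.3 131.7] 12.6 all [335.  -78.4] [ 40.4 131.9] 12.5
grey 977 (array([ 585.6, -326.8]), array([316.3, 489.9]), 15.5)
hook 0.195 782 (array([592. , 210.3]), array([176.4,  14.4]), 88.8) [0.58311648 0.1222657  0.19778478] [0.59960881 0.2984562  0.21593051] 0.2092202696560171
hook 0.216 66 (array([588.9, 122.5]), array([11.1, 16. ]), 6.5) [0.58348521 0.11466592 0.21737903] [0.59516664 0.13069539 0.22853852] 0.22752829989630957
```

Call:
play_rows --increments '[[[0.8, 0.9, 0.2], [0, 0, 1]], [[0.9, 0.97, 0.2], [0, 0, 1]], [[0.9, 0.97, 0], [0, 0, 1]]]' --jaw 1

```text
t: 0.8
tool_pos: [0.2875, -0.4862, 0.242]
tool_rot: [-0.638, 0.639, -0.304, 0.304]
ft_force: [-0.1, -0.8, -0.4]
grip_width: 0.0854
```

```bash
python3 - <<'E'
from h import *
s=arm.read_state();print(s["t"],np.round(s["joint_positions"],3),np.round(s["tool_pos"],4));q=s["tool_rot"]
print(Ro.from_quat([q[1],q[2],q[3],q[0]]).as_matrix().round(3))
z=np.load("top0.npz");cv2.imwrite("pics/crop.png",cv2.resize(z["p"][80:310,270:500,::-1],None,fx=2.5,fy=2.5,interpolation=cv2.INTER_CUBIC))
E
```

```text
0.8 [-1.037  0.242 -0.117  1.21   0.     1.423] [ 0.2875 -0.4862  0.242 ]
[[ 0.63   0.001  0.776]
 [-0.776 -0.001  0.63 ]
 [ 0.001 -1.    -0.   ]]
```

View pics/crop.png

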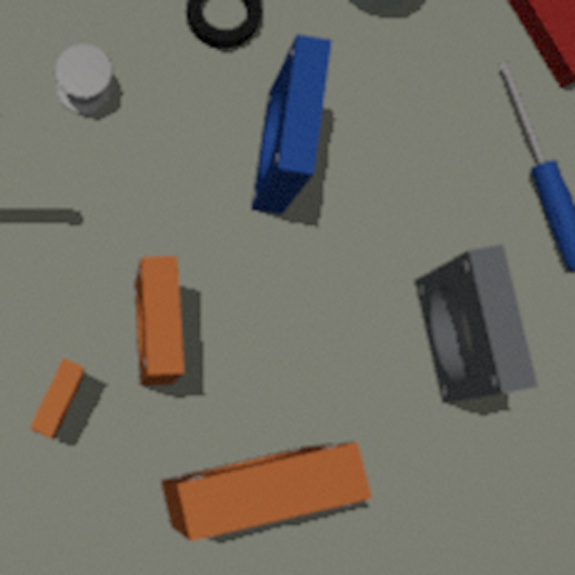

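The crop shows the blue collar with its narrow top up, and the medium orange one clearly sized between the other two. I go to above blue.

Call:
play_rows --increments '[[[0.6, 0.64, 0], [0, 0, 1]], [[0.6, 0.64, 0], [0, 0, 1]], [[0.6, 0.64, 0], [0, 0, 1]], [[0.6, 0.64, 0], [0, 0, 1]], [[0.6, 0.64, 0], [0, 0, 1]], [[0.6, 0.64, 0], [0, 0, 1]], [[0.6, 0.64, 0], [0, 0, 1]], [[0.6, 0.64, 0], [0, 0, 1]], [[0.6, 0.64, 0], [0, 0, 1]], [[0.6, 0.64, 0], [0, 0, 1]], [[0.6, 0.64, 0], [0, 0, 1]], [[0.6, 0.64, 0], [0, 0, 1]]]'

```text
t: 2.0
tool_pos: [0.4675, -0.2938, 0.2414]
tool_rot: [-0.698, 0.699, 0.11, -0.11]
ft_force: [0.6, -0.2, -0.6]
grip_width: 0.0857
```

Call:
play_rows --increments '[[[0.6, 0.64, 0], [0, 0, 1]], [[0.6, 0.64, 0], [0, 0, 1]], [[0.6, 0.64, 0], [0, 0, 1]], [[0.6, 0.64, 0], [0, 0, 1]], [[0.6, 0.64, 0], [0, 0, 1]], [[0.6, 0.64, 0], [0, 0, 1]], [[0.6, 0.64, 0], [0, 0, 1]], [[0.6, 0.64, 0], [0, 0, 1]], [[0.6, 0.64, 0], [0, 0, 1]], [[0.6, 0.64, 0], [0, 0, 1]], [[0.6, 0.64, 0], [0, 0, 0.9]]]'

```text
t: 3.1
tool_pos: [0.6325, -0.1177, 0.2413]
tool_rot: [-0.54, 0.54, 0.456, -0.456]
ft_force: [0.8, 0.1, -0.1]
grip_width: 0.0856
```

```bash
cat >> h.py <<'E'
def state():
    s=arm.read_state();q=s["tool_rot"];R=Ro.from_quat([q[1],q[2],q[3],q[0]]).as_matrix()
    print("t",round(s["t"],2),"tcp",np.round(s["tool_pos"],4),"jawdir",np.degrees(np.arctan2(R[1,0],R[0,0])).round(2),"down",R[:,1].round(3),"j",np.round(s["joint_positions"],2),"w",round(s["grip_width"],4),"F",np.round(s["ft_force"],1))
    return s
def wrist(name,col,ztop):
    s=state();p,d=arm.capture("wrist");cv2.imwrite(f"pics/{name}.png",p[:,:,::-1])
    W=cloud("wrist",p,d,s);k,l,st,ce=cv2.connectedComponentsWithStats(colour(p)[col].astype(np.uint8))
    for i in range(1,k):
        if st[i,4]<400: continue
        P=W[l==i];T=P[abs(P[:,2]-ztop)<.007]
        if len(T)>50: print(col,ce[i].round(),len(T),"z",np.median(T[:,2]).round(4),*rect(T))
    return p,W
E
python3 - <<'E'
from h import *
wrist("w1","blue",.132)
E
```

```text
t 3.1 tcp [ 0.6325 -0.1177  0.2413] jawdir 80.33 down [ 0. -0. -1.] j [-0.18  0.39  0.09  1.27 -0.   -0.02] w 0.0856 F [ 0.8  0.1 -0.1]
blue [316. 189.] 4583 z 0.1312 [ 633.6 -119.8] [ 27.8 111.6] 80.9
```

View pics/w1.png

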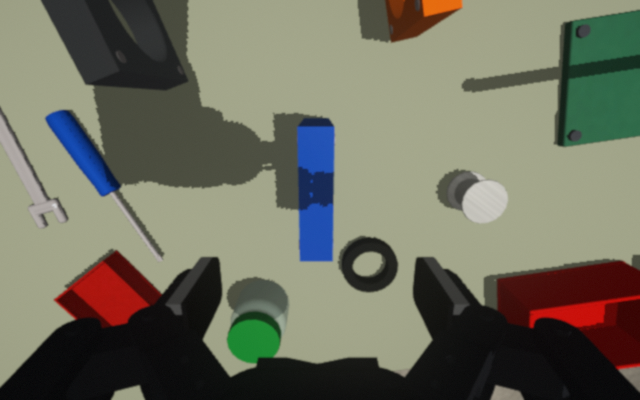

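The wrist view shows blue centred at (316,189), in line with the jaws. The three measurements agree within 2 mm and 0.7°. I descend and grip.

Call:
play_rows --increments '[[[0.03, -0.05, -0.8], [0, 0, 0]], [[0, 0, -0.9], [0, 0, 0]], [[0, 0, -0.9], [0, 0, 0]], [[0, 0, -0.9], [0, 0, 0]], [[0, 0, -0.8], [0, 0, 0]], [[0, 0, -0.7], [0, 0, 0]], [[0, 0, -0.5], [0, 0, 0]], [[0, 0, -0.1], [0, 0, 0]], [[0, 0, 0], [0, 0, 0]]]'

```text
t: 4.05
tool_pos: [0.6326, -0.1197, 0.1013]
tool_rot: [0.541, -0.541, -0.455, 0.455]
ft_force: [-0.4, 0.4, -0.3]
grip_width: 0.0856
```

Call:
play_rows --increments '[[[0, 0, 0], [0, 0, 0]], [[0, 0, 0], [0, 0, 0]], [[0, 0, 0], [0, 0, 0]], [[0, 0, 0], [0, 0, 0]], [[0, 0, 0], [0, 0, 0]], [[0, 0, 0], [0, 0, 0]], [[0, 0, 0], [0, 0, 0]], [[0, 0, 0], [0, 0, 0]]]' --jaw 0 --newtons 50

```text
t: 4.85
tool_pos: [0.6332, -0.1197, 0.102]
tool_rot: [-0.541, 0.542, 0.455, -0.455]
ft_force: [-0.7, 1.3, 4.8]
grip_width: 0.0274
```

Call:
play_rows --increments '[[[0, 0, 0.2], [0, 0, 0]], [[0, 0, 0.6], [0, 0, 0]], [[0, 0, 1], [0, 0, 0]], [[0, 0, 1], [0, 0, 0]], [[0, 0, 1], [0, 0, 0]], [[0, 0, 1], [0, 0, 0]], [[0, 0, 1], [0, 0, 0]], [[0, 0, 0.5], [0, 0, 0]]]'

```text
t: 5.65
tool_pos: [0.633, -0.1199, 0.2607]
tool_rot: [-0.541, 0.542, 0.455, -0.455]
ft_force: [0.5, -0.5, -1.8]
grip_width: 0.0274
```

Call:
play_rows --increments '[[[-0.1, 0.4, 0], [0, 0, 0.08]], [[-0.17, 0.8, 0], [0, 0, 0.2]], [[-0.2, 0.9, 0], [0, 0, 0.2]], [[-0.2, 0.9, 0], [0, 0, 0.2]], [[-0.2, 0.9, 0], [0, 0, 0.2]], [[-0.2, 0.9, 0], [0, 0, 0.2]], [[-0.2, 0.9, 0], [0, 0, 0.2]], [[-0.2, 0.8, 0], [0, 0, 0.2]], [[-0.2, 0.6, 0], [0, 0, 0]], [[0, 0.4, 0], [0, 0, 0]], [[0, 0.2, 0], [0, 0, 0]], [[0, 0, 0], [0, 0, 0]]]'

```text
t: 6.85
tool_pos: [0.5909, 0.0731, 0.2585]
tool_rot: [0.506, -0.506, -0.494, 0.494]
ft_force: [-0.1, -0.4, -2.0]
grip_width: 0.027
```

```bash
cat >> h.py <<'E'
def look(tag,col):
    out={}
    for cam in ["scene","top"]:
        p,d=arm.capture(cam);W=cloud(cam,p,d);cv2.imwrite(f"pics/{cam}{tag}.png",p[:,:,::-1])
        k,l,st,ce=cv2.connectedComponentsWithStats(colour(p)[col].astype(np.uint8))
        for i in range(1,k):
            if st[i,4]<150: continue
            P=W[l==i];P=P[~np.isnan(P[:,0])&(P[:,0]>.3)&(P[:,1]<.5)]
            if len(P)<100: continue
            zt=np.percentile(P[:,2],98);T=P[P[:,2]>zt-.006]
            print(cam,col,ce[i].round(),"z",np.percentile(P[:,2],2).round(4),zt.round(4),"top",*rect(T),"all",*rect(P))
        g=(W[...,2]>.18)&(W[...,2]<.216)&(abs(W[...,0]-.592)<.02)&(W[...,1]>.11)&(W[...,1]<.3)&~colour(p)[col];T=W[g]
        if len(T)>30: print(" hook",len(T),rect(T))
E
python3 - <<'E'
from h import *
state();look("1","blue")
E
```

```text
t 6.85 tcp [0.5909 0.0731 0.2585] jawdir 88.61 down [-0. -0. -1.] j [ 0.12  0.3  -0.01  1.27 -0.    0.15] w 0.027 F [-0.1 -0.4 -2. ]
scene blue [390. 166.] z 0.1647 0.2878 top [617.   71.2] [28.6 60.8] 88.9 all [598.8  71.5] [28.9 97.6] 88.9
scene blue [160. 390.] z 0.0164 0.0256 top [ 563.5 -377.8] [75.8 20.5] 17.0 all [ 563.8 -378.4] [76.1 23. ] 17.3
 hook 332 (array([593.1, 237.1]), array([115.3,  14. ]), 88.6)
```

View pics/scene1.png

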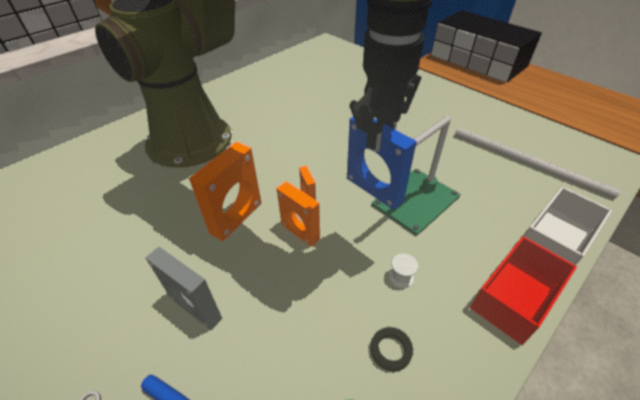

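Blue is held straight. Its top is at 288 mm, so the hole spans 172–252 mm and clears the tip (196–230 mm), and its centre is at x≈591 mm, on the arm's line. I thread it on.

Call:
play_rows --increments '[[[0, 0.4, 0], [0, 0, 0]], [[0.02, 0.7, 0], [0, 0, 0]], [[0.02, 0.7, 0], [0, 0, 0]], [[0.02, 0.7, 0], [0, 0, 0]], [[0.02, 0.7, 0], [0, 0, 0]], [[0.02, 0.7, 0], [0, 0, 0]], [[0.02, 0.7, 0], [0, 0, 0]], [[0.02, 0.7, 0], [0, 0, 0]], [[0.02, 0.7, 0], [0, 0, 0]], [[0.02, 0.7, 0], [0, 0, 0]], [[0, 0.58, 0], [0, 0, 0]], [[0, 0, 0], [0, 0, 0]]]'

```text
t: 8.15
tool_pos: [0.5952, 0.2569, 0.2585]
tool_rot: [0.506, -0.505, -0.494, 0.494]
ft_force: [-0.3, -0.0, -1.7]
grip_width: 0.0272
```

```bash
python3 - <<'E'
from h import *
state();look("2","blue")
E
```

```text
t 8.15 tcp [0.5952 0.2569 0.2585] jawdir 88.7 down [-0.  0. -1.] j [0.41 0.4  0.14 1.31 0.   0.43] w 0.0272 F [-0.3 -0.  -1.7]
scene blue [423. 102.] z 0.1798 0.2877 top [566.1 238.6] [26.2 72.8] 45.5 all [568.9 241.5] [34.5 72.8] 45.7
scene blue [457. 119.] z 0.1635 0.2878 top [623.  254.3] [29.  56.9] 87.2 all [616.9 254.6] [29.  70.6] 87.2
scene blue [160. 390.] z 0.0162 0.0254 top [ 564.1 -377.5] [78.9 20.8] 17.6 all [ 564.3 -378.3] [78.8 22.8] 17.0
 hook 525 (array([592.7, 204.6]), array([178.6,  13. ]), 88.5)
top blue [188. 133.] z 0.157 0.2878 top [501.1 194.6] [243.3  25.6] 37.3 all [511.7 207.6] [268.7  71. ] 29.4
top blue [495. 166.] z 0.0115 0.0255 top [ 570.9 -371.7] [96.4 20.5] 17.9 all [ 570.2 -371.1] [98.1 25. ] 20.8
 hook 579 (array([591.4, 188.6]), array([132.9,  14.9]), 88.3)
```

View pics/scene2.png

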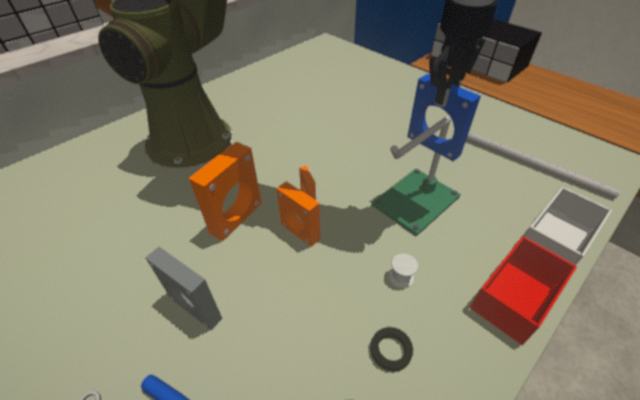

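The arm passes through blue's hole (around 437,122). I lower it.

Call:
play_rows --increments '[[[0, 0, -0.4], [0, 0, 0]], [[0, 0, -0.4], [0, 0, 0]], [[0, 0, -0.4], [0, 0, 0]], [[0, 0, -0.2], [0, 0, 0]], [[0, 0, -0.1], [0, 0, 0]], [[0, 0, -0.06], [0, 0, 0]], [[0, 0, -0.03], [0, 0, 0]], [[0, 0, 0], [0, 0, 0]]]'

```text
t: 9.05
tool_pos: [0.5956, 0.2549, 0.2194]
tool_rot: [-0.506, 0.506, 0.494, -0.494]
ft_force: [-0.4, -0.3, -2.0]
grip_width: 0.027
```

Call:
play_rows --increments '[[[0, 0, -0.04], [0, 0, 0]], [[0, 0, -0.03], [0, 0, 0]], [[0, 0, 0], [0, 0, 0]]]'

```text
t: 9.35
tool_pos: [0.5953, 0.2548, 0.2173]
tool_rot: [0.506, -0.506, -0.494, 0.494]
ft_force: [-0.4, -0.1, -2.1]
grip_width: 0.0272
```

Call:
play_rows --increments '[[[0, 0, -0.04], [0, 0, 0]], [[0, 0, -0.03], [0, 0, 0]], [[0, 0, 0], [0, 0, 0]]]'

```text
t: 9.65
tool_pos: [0.5954, 0.2548, 0.2159]
tool_rot: [-0.506, 0.506, 0.494, -0.494]
ft_force: [-1.3, -0.4, 1.7]
grip_width: 0.0271
```

Contact made. I release and lift away.

Call:
play_rows --increments '[[[0, 0, 0], [0, 0, 0]], [[0, 0, 0], [0, 0, 0]], [[0, 0, 0], [0, 0, 0]], [[0, 0, 0], [0, 0, 0]], [[0, 0, 0], [0, 0, 0]], [[0, 0, 0], [0, 0, 0]]]' --jaw 0.6

```text
t: 10.25
tool_pos: [0.5954, 0.2548, 0.2156]
tool_rot: [0.506, -0.506, -0.494, 0.494]
ft_force: [-0.7, -0.6, -0.3]
grip_width: 0.051
```

Call:
play_rows --increments '[[[0, 0, 0.3], [0, 0, 0]], [[0, 0, 0.6], [0, 0, 0]], [[0, 0, 0.8], [0, 0, 0]], [[0, 0, 0.8], [0, 0, 0]], [[0, 0, 0.6], [0, 0, 0]], [[0, 0, 0], [0, 0, 0]]]'

```text
t: 10.85
tool_pos: [0.5966, 0.2553, 0.2962]
tool_rot: [-0.506, 0.507, 0.495, -0.492]
ft_force: [-0.4, 1.1, 0.6]
grip_width: 0.0509
```

```bash
python3 - <<'E'
from h import *
state();look("3","blue")
E
```

```text
t 10.85 tcp [0.5966 0.2553 0.2962] jawdir 88.58 down [ 0.004  0.002 -1.   ] j [ 0.4   0.39  0.21  1.38 -0.    0.43] w 0.0509 F [-0.4  1.1  0.6]
scene blue [441. 130.] z 0.122 0.2472 top [598.3 252.6] [ 27.2 108.7] 89.4 all [598.6 251.9] [ 28.2 109.5] 89.0
scene blue [160. 390.] z 0.0158 0.0258 top [ 563.7 -377.6] [76.3 20.8] 17.6 all [ 564.  -378.3] [76.4 22.7] 17.1
 hook 399 (array([598.5, 182.2]), array([ 38.6, 132. ]), 6.4)
top blue [190. 135.] z 0.1194 0.2478 top [518.5 182.6] [271.4  68. ] 47.7 all [506.  207.7] [280.5  81.6] 28.4
top blue [495. 166.] z 0.011 0.0257 top [ 570.6 -371.8] [95.8 20.7] 19.2 all [ 570.  -370.6] [98.1 26.5] 21.1
 hook 555 (array([591.7, 206.6]), array([168.6,  13.8]), 88.9)
```

View pics/scene3.png

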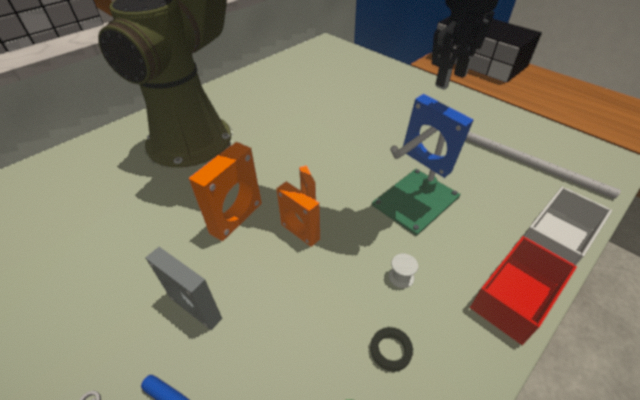

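Blue hangs upright with its top at 247 mm (246 expected) and hook x≈41 mm. Next is the medium orange.

Call:
play_rows --increments '[[[-0.2, -0.4, 0], [0, 0, 0]], [[-0.45, -0.9, 0], [0, 0, 0.06]], [[-0.45, -0.92, 0], [0, 0, 0.06]], [[-0.45, -0.92, 0], [0, 0, 0.06]], [[-0.45, -0.92, 0], [0, 0, 0.06]], [[-0.45, -0.92, 0], [0, 0, 0.06]], [[-0.45, -0.92, -0.4], [0, 0, 0.06]], [[-0.45, -0.92, -0.4], [0, 0, 0.06]], [[-0.45, -0.92, -0.4], [0, 0, 0.06]], [[-0.45, -0.92, -0.5], [0, 0, 0.06]], [[-0.45, -0.92, -0.5], [0, 0, 0.09]], [[-0.46, -0.83, 0], [0, 0, 0]]]' --jaw 1

```text
t: 12.15
tool_pos: [0.4633, -0.0068, 0.2353]
tool_rot: [0.492, -0.489, -0.508, 0.511]
ft_force: [-0.2, -0.6, -0.2]
grip_width: 0.0855
```

```bash
python3 - <<'E'
from h import *
wrist("w2","orange",.114)
E
```

```text
t 12.15 tcp [ 0.4633 -0.0068  0.2353] jawdir 92.17 down [-0.005 -0.    -1.   ] j [-0.01  0.06 -0.35  1.17 -0.   -0.05] w 0.0855 F [-0.2 -0.6 -0.2]
orange [202.  32.] 639 z 0.1146 [355.4 -76.5] [  0.7 130.1] 12.5
orange [317. 190.] 3395 z 0.1132 [468.6  -7. ] [91.7 27.5] 1.9
```

View pics/w2.png

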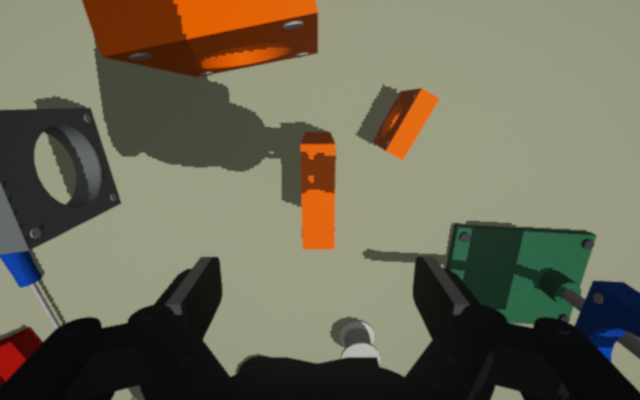

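The wrist view shows the medium orange collar at (317,190), centred between the jaws.

Call:
play_rows --increments '[[[0.2, 0, -0.7], [0, 0, 0]], [[0, 0, -0.9], [0, 0, 0]], [[0, 0, -0.9], [0, 0, 0]], [[0, 0, -0.9], [0, 0, 0]], [[0, 0, -0.9], [0, 0, 0]], [[0, 0, -0.8], [0, 0, 0]], [[0, 0, -0.6], [0, 0, 0]], [[0, 0, -0.35], [0, 0, 0]], [[0, 0, 0], [0, 0, 0]]]'

```text
t: 13.1
tool_pos: [0.4695, -0.0056, 0.0854]
tool_rot: [0.491, -0.49, -0.509, 0.51]
ft_force: [0.7, 0.4, 0.7]
grip_width: 0.0851
```

Call:
play_rows --increments '[[[0, 0, 0], [0, 0, 0]], [[0, 0, 0], [0, 0, 0]], [[0, 0, 0], [0, 0, 0]], [[0, 0, 0], [0, 0, 0]], [[0, 0, 0], [0, 0, 0]], [[0, 0, 0], [0, 0, 0]], [[0, 0, 0], [0, 0, 0]], [[0, 0, 0], [0, 0, 0]]]' --jaw 0 --newtons 50

```text
t: 13.9
tool_pos: [0.4721, -0.0056, 0.0875]
tool_rot: [-0.49, 0.491, 0.51, -0.509]
ft_force: [-0.4, 0.1, 5.9]
grip_width: 0.0274
```

Call:
play_rows --increments '[[[0, 0, 0.2], [0, 0, 0]], [[0, 0, 0.6], [0, 0, 0]], [[0, 0, 1], [0, 0, 0]], [[0, 0, 1], [0, 0, 0]], [[0, 0, 1], [0, 0, 0]], [[0, 0, 1], [0, 0, 0]], [[0, 0, 1], [0, 0, 0]], [[0, 0, 0.6], [0, 0, 0]], [[0, 0, 0.3], [0, 0, 0]]]'

```text
t: 14.8
tool_pos: [0.4717, -0.0054, 0.2557]
tool_rot: [-0.49, 0.491, 0.51, -0.509]
ft_force: [-0.1, -0.5, -1.5]
grip_width: 0.0273
```

Call:
play_rows --increments '[[[0.3, 0.2, 0], [0, 0, 0]], [[0.6, 0.4, 0], [0, 0, -0.1]], [[0.8, 0.5, 0], [0, 0, -0.1]], [[0.8, 0.5, 0], [0, 0, -0.1]], [[0.8, 0.5, 0], [0, 0, -0.1]], [[0.8, 0.5, 0], [0, 0, -0.1]], [[0.4, 0.3, 0], [0, 0, -0.1]], [[0.2, 0.2, 0], [0, 0, 0]], [[0, 0, 0], [0, 0, 0]], [[0, 0, 0], [0, 0, 0]]]'

```text
t: 15.8
tool_pos: [0.5881, 0.0718, 0.254]
tool_rot: [0.506, -0.505, -0.494, 0.495]
ft_force: [0.3, 0.5, -0.6]
grip_width: 0.0269
```

```bash
python3 - <<'E'
from h import *
state();look("4","orange")
E
```

```text
t 15.8 tcp [0.5881 0.0718 0.254 ] jawdir 88.76 down [-0.001 -0.    -1.   ] j [ 0.12  0.29 -0.02  1.26 -0.    0.14] w 0.0269 F [ 0.3  0.5 -0.6]
scene orange [378. 163.] z 0.1715 0.2796 top [605.9  70.3] [29.  49.3] 85.4 all [585.4  70.9] [30.5 90.9] 88.8
scene orange [226. 189.] z 0.0071 0.1637 top [334.6 -81.8] [ 43.8 130.6] 12.5 all [335.3 -82.1] [ 44.7 131.2] 12.9
scene orange [308. 185.] z 0.0073 0.0764 top [407.1  74.3] [16.9 61.7] 64.4 all [407.6  74. ] [17.1 62.8] 64.4
 hook 357 (array([600.4, 196.7]), array([ 38.5, 104. ]), 10.7)
```

View pics/scene4.png

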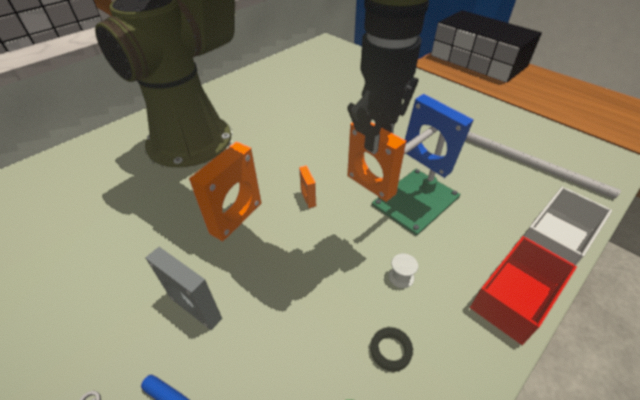

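Orange's hole centre is at z≈212 mm, spanning 180–243 mm, so it clears the tip by 13 mm or more. It sits 6 mm low in x, so I correct that and thread it on.

Call:
play_rows --increments '[[[0.24, 0, 0], [0, 0, 0]], [[0, 0.3, 0], [0, 0, 0]], [[0.02, 0.5, 0], [0, 0, 0]], [[0.02, 0.6, 0], [0, 0, 0]], [[0.02, 0.6, 0], [0, 0, 0]], [[0.02, 0.7, 0], [0, 0, 0]], [[0.02, 0.7, 0], [0, 0, 0]], [[0.02, 0.7, 0], [0, 0, 0]], [[0, 0.5, 0], [0, 0, 0]], [[0, 0.3, 0], [0, 0, 0]], [[0, 0, 0], [0, 0, 0]]]'

```text
t: 17.0
tool_pos: [0.5978, 0.1956, 0.2541]
tool_rot: [0.505, -0.505, -0.495, 0.495]
ft_force: [-0.6, -0.4, -1.3]
grip_width: 0.0268
```

```bash
python3 - <<'E'
from h import *
state();look("5","orange");look("5b","blue")
E
```

```text
t 17.0 tcp [0.5978 0.1956 0.2541] jawdir 88.83 down [-0. -0. -1.] j [ 0.32  0.36  0.07  1.28 -0.    0.34] w 0.0268 F [-0.6 -0.4 -1.3]
scene orange [405. 121.] z 0.1859 0.2799 top [571.5 175.5] [22.8 66.2] 42.4 all [573.  175.5] [30.6 67.2] 33.8
scene orange [434. 135.] z 0.1712 0.2798 top [618.4 193.3] [27.5 44.4] 85.4 all [612.9 193.2] [29.5 55.1] 87.0
scene orange [226. 189.] z 0.0081 0.1637 top [335.7 -83. ] [ 43.  128.5] 11.6 all [335.5 -82.7] [ 43.5 130.2] 12.3
scene orange [308. 186.] z 0.0068 0.0764 top [407.6  74.4] [17.5 60.7] 63.8 all [408.   74.2] [17.5 61.5] 63.8
 hook 312 (array([586.3, 170.5]), array([105.,  38.]), 80.1)
top orange [364. 278.] z 0.0564 0.1644 top [332.1 -64.2] [ 39.8 102.5] 12.5 all [333.2 -69. ] [ 39.9 112.5] 12.5
scene blue [459. 129.] z 0.1757 0.2433 top [635.5 252.3] [27.6 36.7] 88.6 all [635.5 252. ] [35.8 29.3] 0.4
scene blue [160. 390.] z 0.0162 0.0257 top [ 563.4 -377.8] [76.  20.5] 17.1 all [ 563.6 -378.3] [76.1 22.9] 17.5
 hook 367 (array([592.3, 167.4]), array([ 39.8, 102.8]), 0.8)
top blue [495. 166.] z 0.0113 0.0253 top [ 571.1 -371.1] [95.9 22.3] 19.9 all [ 570.5 -371.9] [97.5 25.5] 19.4
```

View pics/scene5.png

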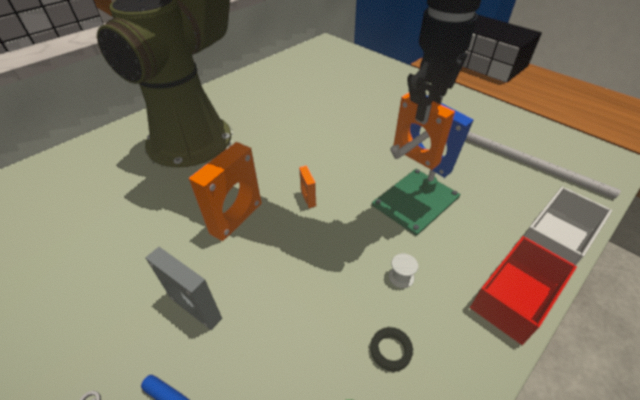

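Orange is threaded, with the arm tip at (400,150) passing through its hole. I lower it.

Call:
play_rows --increments '[[[0, 0, -0.4], [0, 0, 0]], [[0, 0, -0.4], [0, 0, 0]], [[0, 0, -0.25], [0, 0, 0]], [[0, 0, -0.15], [0, 0, 0]], [[0, 0, -0.08], [0, 0, 0]], [[0, 0, -0.05], [0, 0, 0]], [[0, 0, 0], [0, 0, 0]]]'

```text
t: 17.9
tool_pos: [0.598, 0.1946, 0.2211]
tool_rot: [-0.505, 0.505, 0.495, -0.494]
ft_force: [-0.1, -0.2, 0.2]
grip_width: 0.0274
```

Call:
play_rows --increments '[[[0, 0, -0.03], [0, 0, 0]], [[0, 0, -0.03], [0, 0, 0]], [[0, 0, 0], [0, 0, 0]], [[0, 0, 0], [0, 0, 0]]]'

```text
t: 18.3
tool_pos: [0.5979, 0.1946, 0.2196]
tool_rot: [-0.505, 0.505, 0.495, -0.494]
ft_force: [0.3, -0.2, -1.9]
grip_width: 0.0272
```

Call:
play_rows --increments '[[[0, 0, -0.04], [0, 0, 0]], [[0, 0, 0], [0, 0, 0]], [[0, 0, 0], [0, 0, 0]]]'

```text
t: 18.6
tool_pos: [0.598, 0.1946, 0.2194]
tool_rot: [-0.505, 0.506, 0.495, -0.494]
ft_force: [-1.9, -0.8, 5.6]
grip_width: 0.0273
```

Contact at 5.6 N. I release and lift away.

Call:
play_rows --increments '[[[0, 0, 0], [0, 0, 0]], [[0, 0, 0], [0, 0, 0]], [[0, 0, 0], [0, 0, 0]], [[0, 0, 0], [0, 0, 0]], [[0, 0, 0], [0, 0, 0]], [[0, 0, 0], [0, 0, 0]]]' --jaw 0.52

```text
t: 19.2
tool_pos: [0.5979, 0.1945, 0.2185]
tool_rot: [0.505, -0.505, -0.494, 0.495]
ft_force: [-0.7, 0.4, 0.1]
grip_width: 0.0443
```

Call:
play_rows --increments '[[[0, 0, 0.2], [0, 0, 0]], [[0, 0, 0.5], [0, 0, 0]], [[0, 0, 0.8], [0, 0, 0]], [[0, 0, 1], [0, 0, 0]], [[0, 0, 1], [0, 0, 0]], [[0, 0, 0.6], [0, 0, 0]], [[0, 0, 0], [0, 0, 0]], [[0, 0, 0], [0, 0, 0]], [[0, 0, 0], [0, 0, 0]], [[0, 0, 0], [0, 0, 0]]]'

```text
t: 20.2
tool_pos: [0.5973, 0.1944, 0.3199]
tool_rot: [0.506, -0.505, -0.494, 0.495]
ft_force: [0.3, -0.1, -1.2]
grip_width: 0.0445
```

```bash
python3 - <<'E'
from h import *
state();look("6","orange");look("6b","blue")
E
```

```text
t 20.2 tcp [0.5973 0.1944 0.3199] jawdir 88.75 down [-0.002 -0.001 -1.   ] j [0.31 0.36 0.21 1.43 0.   0.34] w 0.0445 F [ 0.3 -0.1 -1.2]
scene orange [420. 142.] z 0.1369 0.2475 top [596. 193.] [28.6 88.3] 88.5 all [595.9 192.6] [29.7 93.5] 89.6
scene orange [226. 189.] z 0.0081 0.1637 top [335.6 -82.6] [ 42.3 129.3] 12.2 all [335.8 -82.4] [ 42.7 130.5] 12.3
scene orange [308. 186.] z 0.0067 0.0765 top [407.5  74.5] [17.4 60.4] 64.4 all [407.6  74.3] [17.8 60.7] 64.7
 hook 219 (array([598.3, 151.2]), array([35.5, 68.6]), 11.8)
top orange [365. 278.] z 0.0592 0.1644 top [332.  -64.3] [ 39.9 102.2] 12.6 all [333.1 -68.8] [ 40.  112.2] 12.5
scene blue [444. 113.] z 0.2212 0.2477 top [596.4 252.5] [ 28.3 104.7] 87.5 all [598.9 253. ] [ 28.3 109.5] 88.1
scene blue [160. 390.] z 0.0164 0.0256 top [ 564.2 -377.4] [76.9 20.9] 17.1 all [ 564.5 -378.2] [76.9 22.8] 17.1
 hook 276 (array([598.4, 152.5]), array([37.3, 68.2]), 11.3)
top blue [495. 166.] z 0.0108 0.0254 top [ 570.6 -371. ] [96.2 22. ] 18.0 all [ 570.6 -371.3] [97.7 24.8] 18.2
```

View pics/scene6.png

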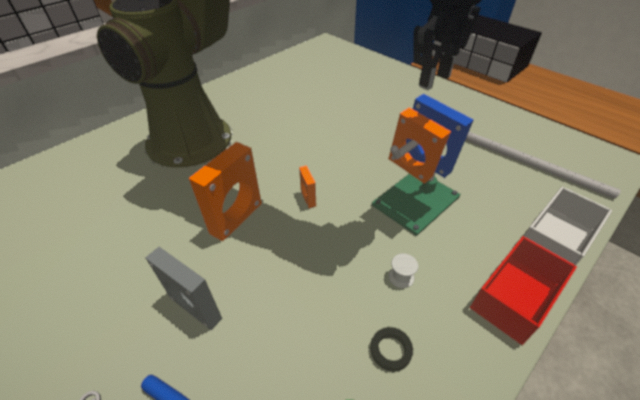

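View pics/top6b.png

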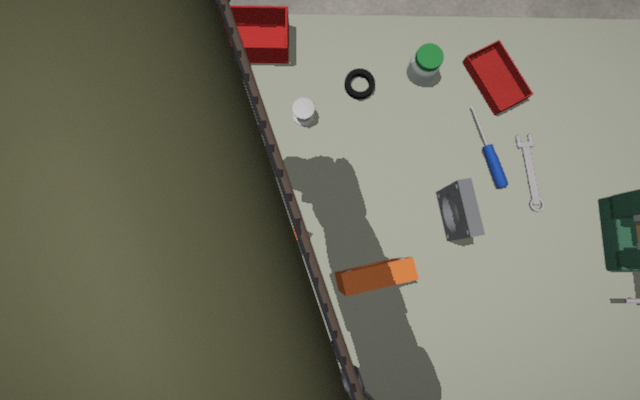

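Both collars hang upright and untouched, with orange in front, and grey hasn't moved. Orange's top is at 247 mm (246 expected), y 193, hook x≈101 mm; blue is at y 253, hook x≈41 mm. I confirm both are still, then hand in.

Call:
play_rows --increments '[[[0, 0, 0], [0, 0, 0]], [[0, 0, 0], [0, 0, 0]], [[0, 0, 0], [0, 0, 0]], [[0, 0, 0], [0, 0, 0]], [[0, 0, 0], [0, 0, 0]], [[0, 0, 0], [0, 0, 0]], [[0, 0, 0], [0, 0, 0]], [[0, 0, 0], [0, 0, 0]]]'

```text
t: 21.2
tool_pos: [0.5979, 0.1945, 0.3211]
tool_rot: [-0.505, 0.505, 0.495, -0.495]
ft_force: [-0.0, 0.1, -0.2]
grip_width: 0.0448
```

```bash
python3 - <<'E'
from h import *
a,_=arm.capture("scene");look("7","orange");b=cv2.imread("pics/scene7.png")[:,:,::-1]
print("diff",np.abs(a.astype(int)-b)[90:190,380:480].mean());arm.job_done()
E
```

```text
scene orange [420. 142.] z 0.1366 0.2475 top [595.  194.2] [29.7 85.8] 89.1 all [596.2 193.1] [30.9 93.8] 88.1
scene orange [226. 189.] z 0.0077 0.1636 top [335.6 -83. ] [ 43.6 129. ] 12.5 all [335.5 -83. ] [ 44.  129.9] 12.9
scene orange [308. 186.] z 0.0065 0.0761 top [406.8  74.4] [16.8 61.8] 64.1 all [407.1  74.2] [16.9 62.5] 64.1
 hook 219 (array([598.5, 152.8]), array([38.7, 67.7]), 13.2)
top orange [365. 278.] z 0.0595 0.1646 top [332.3 -65.4] [ 39.8 104.7] 12.7 all [333.1 -68.9] [ 39.9 112.2] 12.6
diff 1.5305666666666666
the job is handed in; nothing more can be done
```

Both collars are on the hook and the job is handed in, at about 21 s of the 64 s allowed. I hung the large blue one first, then the middle-sized orange one in front of it, and let each go with the jaws only part open.

- **Heights:** both tops measure about 247 mm, where 246 mm is expected. Both collars look upright.
- **Positions along the arm:** blue is at about 41 mm from the post and orange at about 101 mm. Both are within a few mm of the arm's line.
- **Stillness:** orange measured the same, within about 1 mm, before and after a one-second wait. Two pictures taken just before handing in looked the same around the hook.
- **Contact:** the gripper is about 100 mm above the release height and touches nothing.
- **Grey collar:** it looks unmoved in the pictures; I did not measure it.
- **Limits of the checks:** no check failed or disagreed. The final position checks rest on the scene camera alone, because the robot arm blocked the top camera's view of the hook.

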